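# Square the glass plate on the microscope stage

### The job

Roll the nudging stick sideways out of its two spring clips and use it to slide the framed glass plate under the microscope, without lifting it or touching it with the gripper, until it lies flush against both brass fences of the square corner. Then roll the stick back fully home into its clips and let go. Do not bump the microscope and leave everything else where it stands.

Things in the scene. Friction and masses are not known exactly. Their poses are not given: they have to be found in the camera images.
- holder: Fixed holder: dark wood base 130 (x) x 100 (y) x 12 mm, grey metal easel. Origin under its centre, z up. The stick leans in it 0.48 rad from vertical in the x-z plane: ball down at +x, grip up at -x; ball to grip is U = (-sin 0.48, 0, cos 0.48). The barrel lies on a board (normal N = (cos 0.48, 0, sin 0.48)), the ball on a foot plate square to U. Board and foot plate reach from y = -16 to +30 mm.
- holder_seat (a point): Point on the holder: middle of the stick's barrel when fully home. A wall at the -y side stops the barrel there; board, wall and clips lie 48 to 98 mm from the ball centre along U, above which the grip is free all round.
- holder_foot (a point): Point on the holder: centre of the stick's red ball when fully home, at x = 30, y = 0, z = 66 mm of the holder. The foot plate is 7 mm below it along U.
- clip0 (a joint): Lower of two steel spring clips (14 mm wide, 60 mm from the ball along U), hinged at the -y wall and reaching over the barrel; a round bead holds it in. 0 = shut, at most 0.3 rad. The mouth opens to the holder's +y: the stick rolled along the board in +y lifts the beads 2.5 mm and is free after 25 mm. Both together take 3 to 10 N, in or out. A straight pull along N or U is blocked.
- clip1 (a joint): Upper spring clip, the same, 87 mm from the ball along U.
- stick: Nudging stick, 167 mm long, 90 g. Origin: centre of the red ball (radius 7 mm) at its working end; z runs up the stick. Steel shaft radius 4 to z = 38 mm, collar radius 13 to 44, round wooden barrel radius 9 to 102, then a grip 22 (x) x 16 mm (y) with flat sides to z = 160 mm. Starts home in the clips, its y along the holder's y. Hold the two flats that face +y and -y, fingers along the stick.
- stick_grip (a point): Middle of the stick's grip, 130 mm from the ball centre.
- stick_barrel (a point): Middle of the stick's barrel, 73 mm from the ball centre.
- stage: Fixed microscope stage: grey slab 210 (x) x 240 (y) x 60 mm, flat top 60 mm above the table. Origin: centre of its underside, z up. Two brass fences 12 mm thick stand 14 mm above the top: the far one along y with its face at x = +85 mm (y = -72 to +92), the left one along x with its face at y = +80 mm (x = -85 to +97).
- stage_corner (a point): Inner corner of the two fences on the stage top (x = 85, y = 80, z = 60 mm in the stage's frame).
- microscope: Fixed microscope, origin 30 mm above the stage's, axes alike. Head on the vertical line x = 45, y = 25 mm, above the plate's final place: nose (radius 18 mm, tapered) 150 to 210 mm above the table, body (radius 30) to 340, eyepiece above. An arm leads in +y at 265 to 295 mm to a post (radius 13) at x = 45, y = 106. A vertical gripper hits it; the stick leaning 27 degrees towards the stage's -x passes under.
- plate: Framed glass plate, white frame, green window, 80 (x) x 110 (y) x 12 mm, 140 to 280 g, flat on the stage, needing 1 to 3 N to slide. Origin: centre of its underside; turned by up to 0.2 rad from the stage's axes at the start.
- plate_corner (a point): Lower far left corner of the plate (its x = +40, y = +55 mm); it meets stage_corner when the plate is home.
- weight: Bystander: brass weight, 24 mm across, 36 mm high, standing on the stage near its far right corner. Origin under its centre.
- dish: Bystander: glass dish 80 mm across, 18 mm high. Origin under its centre.
- jar: Bystander: jar 52 mm across, 75 mm high. Origin under its centre.
- vial: Bystander: amber bottle 48 mm across, 110 mm high. Origin under its centre.
- block: Bystander: wooden block 100 x 60 x 35 mm. Origin under its centre.
There are look-alikes about, which are no part of the job. Leave any black or brown look-alike of the plate alone.

How it is judged (in metres and radians):
On the way, in this order (a step that is already met when the one before it is completed fails the run):
1. the stick is out of the clips, well clear of its seat (distance between stick_barrel and holder_seat above 0.04 m), for 0.05 s.
2. the plate lies flush against both fences in the corner (horizontal distance between plate_corner and stage_corner below 0.0025 m and angle between the x axis of plate and the x axis of stage, either way round below 0.025 rad and angle between plate's own z axis and vertical below 0.05 rad and height (world z) of plate between 0.057 and 0.064 m), for 0.2 s.
3. the stick is fully home in its clips (distance between stick_barrel and holder_seat below 0.005 m and distance between stick and holder_foot below 0.008 m), for 0.2 s.
At the end, for the whole second after the job is handed in: The plate lies flat on the stage with its far left corner within 2.5 mm of the corner of the fences and turned no more than 0.025 rad from them; the stick is home in its clips (middle of the barrel within 5 mm of its seat, ball within 8 mm of its foot); both are at rest (all of step 2 and all of step 3 and linear speed of each of plate, stick below 0.01 m/s); the robot touches nothing.
It fails at once if the gripper or arm touches the plate (contact force between any of the fingers, the arm and plate above 0.3 N).
It fails at once if the plate is lifted or tipped off the stage (more than 6 mm or 0.1 rad) (height (world z) of plate above 0.066 m or height (world z) of plate below 0.054 m or angle between plate's own z axis and vertical above 0.1 rad).
It fails at once if the microscope is bumped (more than 5 N) (contact force between any of the fingers, the arm, stick and microscope above 5 N).
It fails at once if a bystander is moved more than 20 mm or knocked over (distance of any of weight, dish, jar, vial, block from where it was at the start of the episode above 0.02 m or angle between any of weight, dish, jar, vial, block's own z axis and vertical above 0.5 rad).
It also fails if it takes over 61 s, if anything falls off the work surface, if the arm or the gripper's body presses on something with over 40 N, if the wrist force passes 120 N, or if a joint passes its speed limit or range.

### The arm

A 7-joint arm with a two-finger parallel gripper is mounted at the origin on the work surface. World frame = base frame: x ahead of the robot, y to its left, z up, the work surface at z = 0. Lengths are in m, angles in degrees, forces in N, time in s.
With the tool pointing down it reaches from about 0.35 to 0.775 m from the base axis. Payload 3.1 kg.
Tool frame: the origin (TCP) lies on the centre line of the jaws, within the pads' length; the fingertips stand 17 mm ahead of it and the grasp point (between the pads) lies 2 mm behind it (robot.tip_reach is the distance from the TCP to the fingertips, in m); z points along the fingers, y is the direction in which the jaws open and shut (so a half turn about z gives the same grasp; the last joint's range is limited). The gripper opens to 85 mm and grips with 20 to 120 N. Pads are 22 mm wide; open, the fingers measure 114 mm over their backs; the gripper's body (76 mm by 85 mm) begins 54 mm behind the grasp point. The pads swing forward as they close: fully open they stand 13 mm farther back than shut.
Start: joints at [-74.811, 17.813, 0.802, 86.603, -0.252, 75.585, -1.558], TCP at [0.166, 0.524, 0.248] pointing down, gripper open.
Joint ranges: [-154.91, 154.91], [-16.99, 109.72], [-72.82, 74.43], [7.12, 147.25], [-82.49, 262.49], [11.32, 116.49], [-174.64, 174.64]. Speed limits (degrees/s): [159.86, 159.86, 180, 180, 180, 180, 180].

### API

Orientations are given as [roll, pitch, yaw] about the fixed x, y, z axes, in that order (R = Rz(yaw) Ry(pitch) Rx(roll)).
In Python, from station import robot, fingers, vision, workorder, recognise gives the robot as it stands. Calls block until the motion is done:
- robot.move_to(position, orientation): joint-space move of the TCP to a pose.
- robot.line_to(position, orientation=None, velocity=0.15, f_stop=None): straight line of the TCP; orientation=None keeps the orientation; velocity is the mean speed in m/s. With f_stop (N) it stops when the force on the tool has changed by that much, and returns True; else False.
- robot.move_j(angles): joint-space move.
- fingers.gripper_to(opening, force=None): opening from 0.0 (shut) to 1.0 (fully open); force is the grip in N (None keeps the last); returns when the fingers have stopped.
- robot.pause(seconds).
- robot.inverse_kinematics(position, orientation): joint angles nearest the present ones, or None.
- vision.grab_frame(name): name is "scene" or "top" or "wrist"; returns the picture (400x640x3 uint8, red, green, blue); there is no depth.
- vision.calibration(name): a dict with "mtx" (3x3 intrinsics, pixels), "extrinsics" (4x4, takes a point from world to camera coordinates); the wrist camera has in their place "T_tool_cam" (4x4, takes a point from camera to tool coordinates, whose origin is the TCP and whose axes are the flange's). Camera axes: x right, y up, looking along -z (the intrinsics and any distortion apply to the point x, -y, -z); pixel columns grow to the right and rows downward; lengths in m; the calibration is good to about 2 mm. A picture is of the moment at which its call begins: read the wrist's pose just before it. calibration takes no time and is no camera call.
A pose or a line that the arm cannot do raises robot.PlanningError and nothing moves.
- workorder.close_job(): hands the job in, once; it reports no verdict.
Trained networks look in the newest picture that a camera, given by its name, has taken for a name from the list of things; names that differ only in an ending like _2 or _b are one class to them, and where a whole thing is asked for, a point or a joint stands for the part that bears it (a point fixed in the world has none). Each returns a list of dicts, best first, with "p" (0 to 1); they miss things now and then, are a little off and sometimes report something else, mostly with a low value. They report only what shows in the picture. A call takes as long as a camera call. They do not tell look-alikes from the thing itself.
- recognise(label, camera): "rect" ([centre column, centre row, width, height] in pixels, round what is visible of it).
Readings, each from a call of its own:
- robot.current_time_s(): time.
- robot.current_joint_positions(): joint angles.
- robot.current_dq(): joint speeds.
- robot.current_joint_torque(): joint torques, N m.
- robot.current_tool_pos(): TCP position.
- robot.current_eef_rot(): TCP orientation.
- robot.current_contact_force(): force on the tool from outside, world axes, zero at the start.
- robot.current_torque(): the same for the moment, N m.
- robot.current_finger_gap(): opening from 0.0 (shut) to 1.0 (fully open).
Only numpy, scipy, OpenCV 4.12 (cv2) and the standard library are available. Lean on these libraries where they do the work, as an engineer would, in place of code of your own. Each camera call takes 0.05 s, during which the arm holds its last target.

## Working session

There is one attempt and no reset: what is moved stays moved. The work goes in short steps, each a Python script; the robot and the scene stay as the last script left them, time stands still between calls to the robot, and variables do not carry over. Pictures are saved under pics/ and viewed, and the job is handed in when it is done.

```bash
ls; mkdir -p pics; python3 - <<'E'
from station import robot, fingers, vision, workorder, recognise
import cv2, numpy as np
np.set_printoptions(precision=4,suppress=True)
print(robot.current_time_s())
for n in ["scene","top","wrist"]:
    im=vision.grab_frame(n); cv2.imwrite(f"pics/{n}0.png",im[:,:,::-1])
    print(n,vision.calibration(n))
    if n!="wrist":
        for l in ["holder","stick","stage","plate","weight","clip0","clip1","microscope","stage_corner","plate_corner","stick_grip","holder_foot"]:
            print(l,[(np.round(d["rect"],1).tolist(),round(d["p"],2)) for d in recognise(l,n)])
print(robot.current_time_s(), robot.tip_reach)
E
```

```text
pics
0.0
scene {'mtx': array([[515.8699,   0.    , 326.2831],
       [  0.    , 515.8699, 204.7457],
       [  0.    ,   0.    ,   1.    ]]), 'extrinsics': array([[-0.8628,  0.5055, -0.0044,  0.4743],
       [-0.3141, -0.5294,  0.7881,  0.0093],
       [ 0.396 ,  0.6814,  0.6155, -1.3689],
       [ 0.    ,  0.    ,  0.    ,  1.    ]])}
holder [([284.1, 194.8, 65.2, 71.6], 0.74)]
stick [([284.7, 170.5, 34.2, 63.8], 0.65)]
stage [([347.8, 285.8, 157.5, 203.3], 0.71)]
plate [([333.1, 306.6, 46.7, 51.1], 0.97), ([451.5, 301.9, 63.4, 46.4], 0.92), ([392.6, 207.7, 21.8, 28.0], 0.7)]
weight [([282.1, 287.4, 12.1, 18.9], 0.66), ([333.8, 307.3, 47.0, 49.0], 0.46)]
clip0 [([281.4, 167.1, 10.6, 11.4], 0.48)]
clip1 [([281.4, 167.1, 10.6, 11.4], 0.48)]
microscope [([351.0, 274.6, 68.8, 178.4], 0.69)]
stage_corner [([276.0, 177.0, 6.6, 9.4], 0.64), ([347.6, 289.0, 160.7, 203.4], 0.61)]
plate_corner [([392.1, 208.4, 23.0, 32.0], 0.89), ([452.5, 301.2, 59.4, 48.0], 0.63), ([333.0, 309.1, 47.7, 45.7], 0.58), ([284.9, 167.7, 31.4, 63.5], 0.23)]
stick_grip [([285.1, 171.0, 32.1, 63.4], 0.98), ([284.9, 
[... 840 characters left out ...]

clip1 [([410.3, 192.7, 15.4, 5.6], 0.49)]
microscope [([161.8, 137.7, 120.7, 55.0], 0.93)]
stage_corner [([194.2, 165.9, 188.4, 114.1], 0.71)]
plate_corner [([212.9, 269.3, 40.8, 55.4], 0.7), ([361.1, 293.5, 47.2, 38.3], 0.58), ([240.3, 171.1, 51.0, 37.3], 0.57)]
stick_grip [([407.5, 198.6, 21.6, 39.5], 0.8)]
holder_foot [([396.6, 198.5, 47.5, 58.0], 0.64)]
wrist {'mtx': array([[275.6985,   0.    , 318.9534],
       [  0.    , 275.6985, 200.0025],
       [  0.    ,   0.    ,   1.    ]]), 'T_tool_cam': array([[-0.0004,  0.9454,  0.3258,  0.0844],
       [ 1.    ,  0.0006, -0.0005,  0.0002],
       [-0.0007,  0.3258, -0.9454, -0.1255],
       [ 0.    ,  0.    ,  0.    ,  1.    ]])}
1.35 0.017
```

View pics/scene0.png

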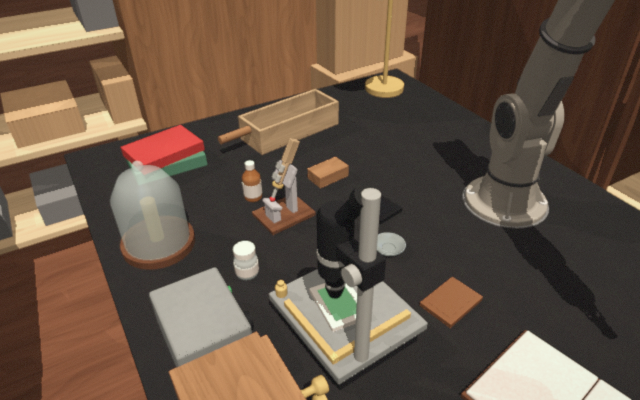

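View pics/top0.png

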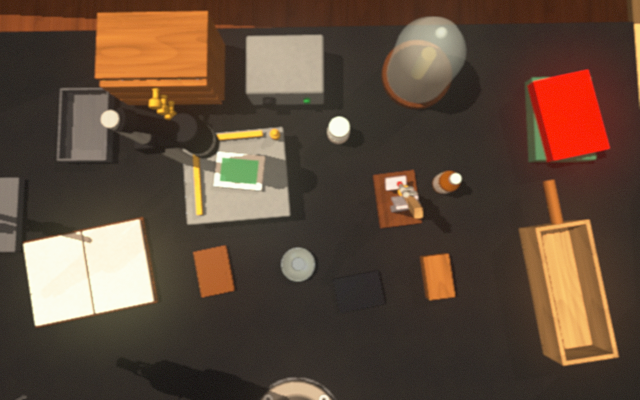

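View pics/wrist0.png

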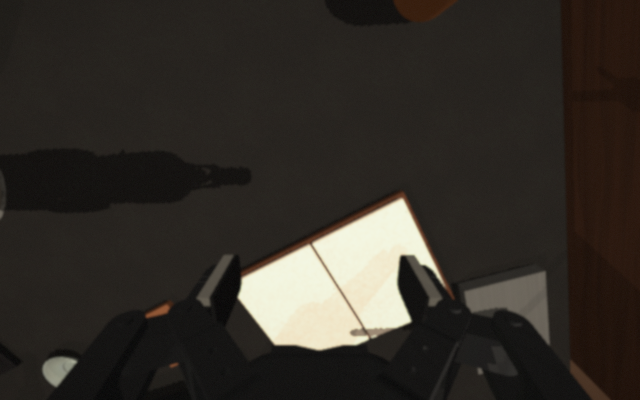

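The top view shows the stage at about (237,175) with the white and green plate on it at (239,171). The holder is at (397,199), with the stick leaning down-image towards -x. The black (358,291) and brown (214,271) items are look-alikes. Next I'll zoom in.

```bash
cat > h.py <<'E'
import cv2, numpy as np
from scipy.spatial.transform import Rotation as R
np.set_printoptions(precision=4,suppress=True)
def flipE(E): return np.diag([1,-1,-1,1.])@E
def proj(K,E,P):
    P=np.atleast_2d(P); c=(flipE(E)@np.c_[P,np.ones(len(P))].T)[:3]
    return (K@(c/c[2]))[:2].T
def back(K,E,uv,z):
    G=flipE(E); o=-G[:3,:3].T@G[:3,3]
    d=G[:3,:3].T@(np.linalg.inv(K)@np.array([uv[0],uv[1],1.]))
    return o+d*(z-o[2])/d[2]
def wristE(cal,pos,rpy):
    T=np.eye(4); T[:3,:3]=R.from_euler('xyz',rpy,degrees=True).as_matrix(); T[:3,3]=pos
    return np.linalg.inv(T@cal["T_tool_cam"])
def Tz(x,y,yaw): 
    T=np.eye(4); c,s=np.cos(yaw),np.sin(yaw); T[:2,:2]=[[c,-s],[s,c]]; T[:2,3]=[x,y]; return T
def ap(T,P): P=np.atleast_2d(P); return P@T[:3,:3].T+T[:3,3]
E
python3 - <<'E'
import cv2
a=cv2.imread("pics/top0.png")
cv2.imwrite("pics/c1.png",cv2.resize(a[115:235,170:310],None,fx=5,fy=5,interpolation=cv2.INTER_CUBIC)[:600])
cv2.imwrite("pics/c2.png",cv2.resize(a[150:250,360:480],None,fx=6,fy=6,interpolation=cv2.INTER_CUBIC))
E
```

```text
(no output)
```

View pics/c1.png

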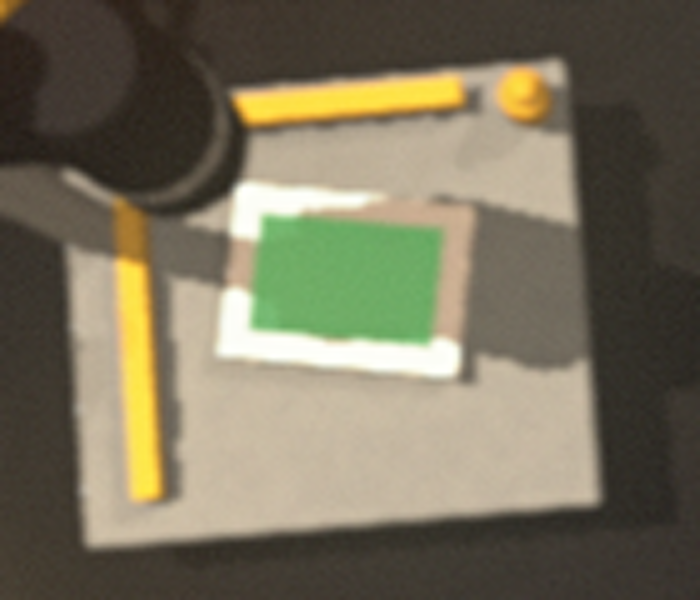

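View pics/c2.png

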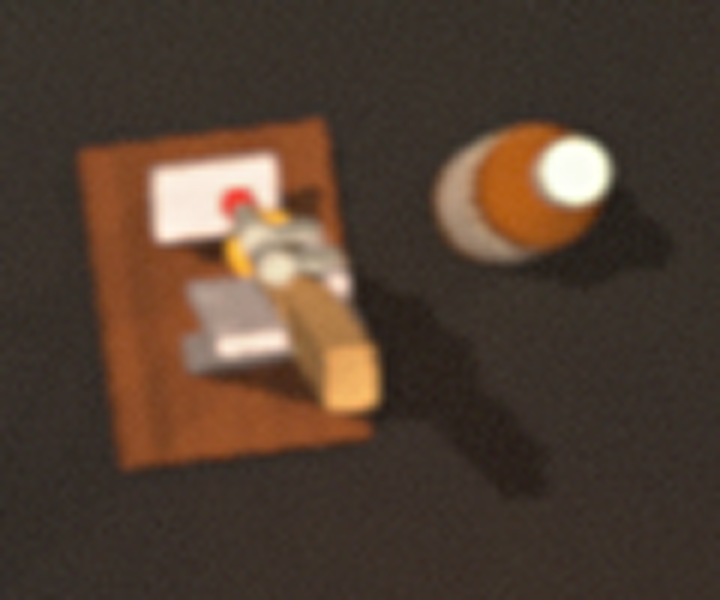

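```bash
cat > est0.py <<'E'
from station import vision
from h import *
from scipy.optimize import least_squares
cal=vision.calibration("top"); K,E=cal["mtx"],cal["extrinsics"]
def px(p,s,o): return (np.array(p)+.5)/s-.5+np.array(o)
def fit(obj,pix,x0):
    f=lambda q:(proj(K,E,ap(Tz(*q),np.array(obj,float)))-pix).ravel()
    r=least_squares(f,x0); return r.x, r.fun
# stage: +x up image, +y left
st=px([(565,60),(600,503),(87,548),(462,72),(465,105),(130,500),(162,497)],5,(170,115))
so=[(.105,-.12,.06),(-.105,-.12,.06),(-.105,.12,.06),(.097,-.072,.074),(.085,-.072,.074),(-.085,.092,.074),(-.085,.08,.074)]
s,r=fit(so,st,[.6,.1,0]); print("stage",s,np.degrees(s[2])); print(r.reshape(-1,2))
pt=px([(237,182),(473,205),(460,378),(217,357)],5,(170,115))
po=[(.04,.055,.072),(.04,-.055,.072),(-.04,-.055,.072),(-.04,.055,.072)]
p,r=fit(po,pt,[.6,.1,0]); print("plate",p,np.degrees(p[2])); print(r.reshape(-1,2))
ht=px([(78,150),(325,120),(372,435),(125,468)],6,(360,150))
ho=[(.065,.05,.012),(.065,-.05,.012),(-.065,-.05,.012),(-.065,.05,.012)]
h,r=fit(ho,ht,[.5,-.25,0]); print("holder",h,np.degrees(h[2])); print(r.reshape(-1,2))
iS=np.linalg.inv(Tz(*s)); 
print("plate in stage", ap(iS,[p[0],p[1],0]), "corner", ap(iS,ap(Tz(*p),[.04,.055,0])), p[2]-s[2])
U=np.array([-np.sin(.48),0,np.cos(.48)])
H=Tz(*h)
print("grip", ap(H,np.array([.03,0,.066])+.13*U))
for n,z,q in [("ball",.066,[(238,203)]),("gripend", None,[(350,380)])]:
  for a in q:
    P=np.array([.03,0,.066])+(0 if n=="ball" else .16)*U
    print(n,proj(K,E,ap(H,P)),px(a,6,(360,150)))
E
python3 est0.py
```

```text
stage [0.5852 0.1375 0.0784] 4.49375186362131
[[ 0.2362 -0.3564]
 [ 0.3393  0.2335]
 [-0.3346  0.0483]
 [-0.1259  0.9388]
 [-0.3427 -0.5732]
 [ 0.7044 -0.2246]
 [-0.4779 -0.0716]]
plate [ 0.5933  0.1262 -0.0953] -5.459977202871913
[[ 0.1578  0.5267]
 [ 0.1441 -0.0521]
 [-0.704  -0.2515]
 [ 0.4082 -0.2105]]
holder [ 0.5312 -0.2459  0.1229] 7.039814172693017
[[ 0.1556 -0.0383]
 [-0.1229 -0.3985]
 [ 0.0697  0.2822]
 [-0.1031  0.1458]]
plate in stage [[ 0.0072 -0.0119  0.    ]] corner [[0.0561 0.0354 0.    ]] -0.17372534506176834
grip [[ 0.5014 -0.2496  0.1813]]
ball [[399.3882 183.5755]] [399.25   183.4167]
gripend [[418.5422 213.0008]] [417.9167 212.9167]
```

```bash
cat > poses.py <<'E'
from h import *
S=np.array([.5852,.1375,.0784]); H=np.array([.5312,-.2459,.1229]); TH=.48
def rot(yaw,flip):
    s,c=np.sin(TH),np.cos(TH)
    U=np.array([-s,0,c]);N=np.array([c,0,s]);Y=np.array([0,1.,0])
    M=np.c_[-N,Y,-U] if not flip else np.c_[N,-Y,-U]
    M=R.from_euler('z',yaw).as_matrix()@M
    return M
def rpy(M): return R.from_matrix(M).as_euler('xyz',degrees=True)
def Uw(yaw): return R.from_euler('z',yaw).as_matrix()@np.array([-np.sin(TH),0,np.cos(TH)])
E
python3 - <<'E'
from station import robot
from poses import *
print(robot.current_eef_rot())
for flip in (0,1):
    for nm,T,loc in [("home",H,[.03,0,.066]),("pre",H,[.03,0,.066]),("home+y",H,[.03,.06,.066]),("xpush",S,[-.002,.025,.068]),("ypush0",S,[.045,-.085,.068]),("ypush",S,[.045,-.037,.068]),("x0",S,[-.045,-.02,.068])]:
        M=rot(T[2],flip); d=.132+(.1 if nm=="pre" else 0)   # TCP 2mm ahead of grasp pt -> 128
        p=ap(Tz(*T),loc)[0]+Uw(T[2])*(.128+(.1 if nm=="pre" else 0))
        print(flip,nm,p,rpy(M),robot.inverse_kinematics(p.tolist(),rpy(M).tolist()))
E
```

```text
[-179.9998   -0.0002  162.4253]
0 home [ 0.5023 -0.2495  0.1795] [-180.       27.502  -172.9583] [ 62.581   12.5305 -30.5142 111.6683 -18.6301  37.7367 143.6984]
0 pre [ 0.4565 -0.2551  0.2682] [-180.       27.502  -172.9583] [ 21.1227   1.0107  19.6439 109.4833 -25.7253  53.1577 150.369 ]
0 home+y [ 0.495  -0.1899  0.1795] [-180.       27.502  -172.9583] [ 57.8802   7.5678 -30.6014 117.0288 -20.4203  35.329  139.8463]
0 xpush [0.5223 0.1576 0.1815] [ 180.      27.502 -175.508] [-47.4279   4.775   24.598  119.2871  12.9659  30.8449  61.4816]
0 ypush0 [0.5778 0.0517 0.1815] [ 180.      27.502 -175.508] [-43.8232   9.4386  40.5437 115.842  -11.7381  29.8249  98.1164]
0 ypush [0.574  0.0995 0.1815] [ 180.      27.502 -175.508] [-41.8214   9.1558  30.9328 115.1447  -2.1627  29.6993  83.7595]
0 x0 [0.483  0.1094 0.1815] [ 180.      27.502 -175.508] [-51.954   -2.6813  31.7608 126.0681  16.7883  30.5906  62.0545]
1 home [ 0.5023 -0.2495  0.1795] [180.     -27.502    7.0417] [-23.1068  22.7845  74.3498 114.2977 -56.6344  55.7376  -3.7224]
1 pre [ 0.4565 -0.2551  0.2682] [180.     -27.502    7.0417] [ 36.4384   1.4246   4.0135 109.0022 -25.3497  53.007  -30.0636]
1 home+y [ 0.495  -0.1899  0.1795] [180.     -27.502    7.0417] [-19.6174   7.36    53.8601 119.3964 -37.4337  40.3368 -24.4021]
1 xpush [0.5223 0.1576 0.1815] [180.    -27.502   4.492] [ -35.9995    4.7933   12.3974  118.9258   15.1863   31.1644 -120.6554]
1 ypush0 [0.5778 0.0517 0.1815] [180.    -27.502   4.492] [-33.3194   8.589   28.5099 115.5365  -6.8179  29.5257 -86.4715]
1 ypush [0.574  0.0995 0.1815] [180.    -27.502   4.492] [-32.821    8.7266  20.7552 114.8608   1.7139  29.7521 -99.8228]
1 x0 [0.483  0.1094 0.1815] [180.    -27.502   4.492] [ -31.5494   -1.69     11.7677  125.4875   14.5981   30.2954 -116.1524]
```

```bash
python3 - <<'E'
from station import robot,vision
from poses import *
robot.move_to([.30,.22,.34],[180,0,162-20])
print(robot.current_time_s(),robot.current_joint_positions())
robot.move_to([.40,-.10,.34],rpy(rot(0,0)).tolist())
print(robot.current_time_s(),robot.current_joint_positions())
p=ap(Tz(*H),[.03,0,.066])[0]+Uw(H[2])*(.128+.10)
robot.move_to(p.tolist(),rpy(rot(H[2],0)).tolist())
pos,o=robot.current_tool_pos(),robot.current_eef_rot()
print(robot.current_time_s(),robot.current_joint_positions(),pos,o)
im=vision.grab_frame("wrist"); cv2.imwrite("pics/w1.png",im[:,:,::-1])
np.savez("w1.npz",pos=pos,o=o)
E
```

```text
2.65 [-56.8541  -6.2145  15.9181 100.4514   1.6973  85.5589  11.0181]Traceback (most recent call last):
  File "<stdin>", line 5, in <module>
station.PlanningError: the arm cannot take that pose within its joint ranges
```

```bash
python3 - <<'E'
from station import robot,vision
from poses import *
robot.move_to([.40,-.05,.32],[180,0,175])
print(robot.current_time_s(),robot.current_joint_positions())
p=ap(Tz(*H),[.03,0,.066])[0]+Uw(H[2])*(.128+.10)
robot.move_to(p.tolist(),rpy(rot(H[2],0)).tolist())
pos,o=robot.current_tool_pos(),robot.current_eef_rot()
print(robot.current_time_s(),robot.current_joint_positions(),pos,o)
im=vision.grab_frame("wrist"); cv2.imwrite("pics/w1.png",im[:,:,::-1])
np.savez("w1.npz",pos=pos,o=o)
print(robot.inverse_kinematics((p-.1*Uw(H[2])).tolist(),rpy(rot(H[2],0)).tolist()))
E
```

```text
3.85 [-47.0519  -4.4081  48.8556 100.2975   3.3546  82.6452  86.438 ]
4.8917 [  8.7945   0.7247  31.9931 109.8132 -25.8532  53.3125 150.5759] [ 0.4574 -0.2532  0.2683] [ 179.9222   27.4871 -172.815 ]
[  8.914   10.956   30.7849 113.5039 -37.771   43.0902 160.2726]
```

View pics/w1.png

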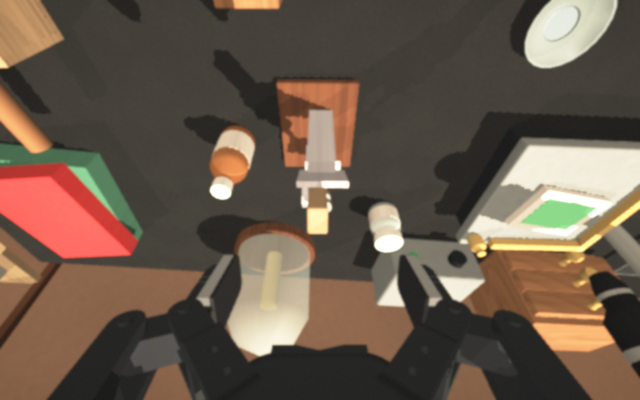

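```bash
python3 - <<'E'
from station import robot,vision
from poses import *
robot.pause(.2)
pos,o=robot.current_tool_pos(),robot.current_eef_rot()
p=ap(Tz(*H),[.03,0,.066])[0]+Uw(H[2])*(.128+.10)
print(p,pos,o,robot.current_contact_force())
im=vision.grab_frame("wrist")[:,:,::-1]
np.savez("w1.npz",pos=pos,o=o); cv2.imwrite("pics/w2.png",im)
a=im[70:250,250:390].copy()
a=cv2.resize(a,None,fx=4,fy=4,interpolation=cv2.INTER_CUBIC)[:,:]
cv2.imwrite("pics/w2c.png",a[:600]); cv2.imwrite("pics/w2d.png",cv2.resize(im[150:250,280:380],None,fx=6,fy=6,interpolation=cv2.INTER_CUBIC))
E
```

```text
[ 0.4565 -0.2551  0.2682] [ 0.4574 -0.2536  0.2685] [-179.9974   27.5152 -172.7673] [ 0.2983  0.1913 -0.2874]
```

View pics/w2c.png

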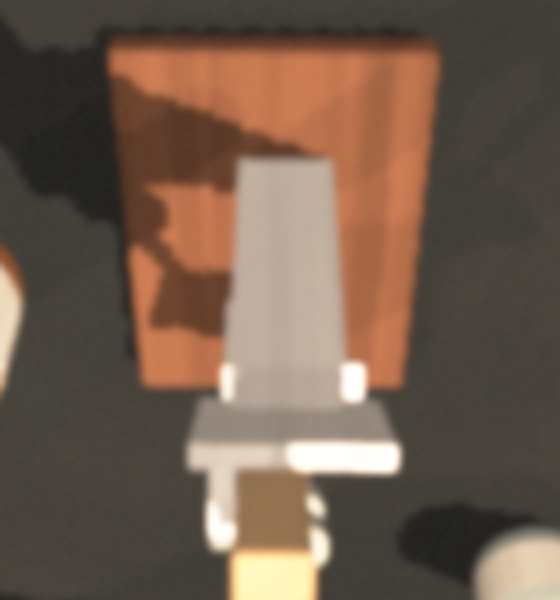

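View pics/w2d.png

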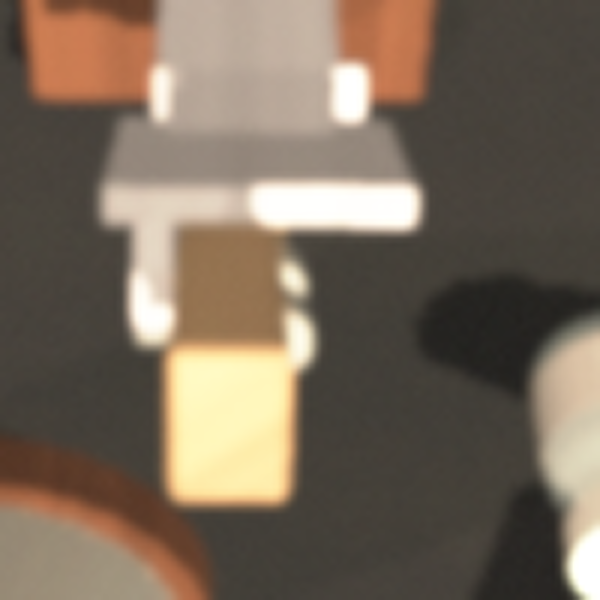

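```bash
cat > fitw.py <<'E'
from station import vision
from poses import *
from scipy.optimize import least_squares
cal=vision.calibration("wrist"); K=cal["mtx"]
d=np.load("w1.npz"); E=wristE(cal,d["pos"],d["o"])
px=lambda p,s,o:(np.array(p)+.5)/s-.5+np.array(o)
U=np.array([-np.sin(TH),0,np.cos(TH)]);N=np.array([np.cos(TH),0,np.sin(TH)]);Y=np.array([0,1.,0])
B=np.array([.03,0,.066]); e=B+.16*U
obj=np.array([(-.065,-.05,.012),(-.065,.05,.012),(.065,-.05,.012),(.065,.05,.012),e-.011*N-.008*Y,e-.011*N+.008*Y,e+.011*N-.008*Y,e+.011*N+.008*Y])
pix=np.r_[px([(108,45),(438,45),(143,388),(405,388)],4,(250,70)),px([(165,347),(297,345),(168,503),(293,503)],6,(280,150))]
print((proj(K,E,ap(Tz(*H),obj))-pix))
for sel in (slice(0,8),slice(0,4),slice(4,8)):
    f=lambda q:(proj(K,E,ap(Tz(*q),obj[sel]))-pix[sel]).ravel()
    r=least_squares(f,H); print(r.x,np.degrees(r.x[2]),ap(Tz(*r.x),B+.13*U)); print(r.fun.reshape(-1,2))
E
python3 fitw.py
```

```text
[[-1.1678  0.8851]
 [ 0.0483  1.1067]
 [-0.4725 -0.3233]
 [-0.902  -0.2009]
 [-1.309  -0.4396]
 [-1.9278 -0.0739]
 [-1.4314  0.184 ]
 [-1.6023  0.2103]]
[ 0.5308 -0.2448  0.1241] 7.109113819718963 [[ 0.501  -0.2485  0.1813]]
[[-0.2924  0.725 ]
 [ 0.969   0.8483]
 [ 0.3106 -0.42  ]
 [-0.0916 -0.357 ]
 [ 0.1246 -0.6555]
 [-0.4757 -0.3066]
 [-0.016  -0.0029]
 [-0.1697  0.0089]]
[ 0.5304 -0.2451  0.1258] 7.205846767343518 [[ 0.5006 -0.2489  0.1813]]
[[-0.6646  0.4366]
 [ 0.676   0.4186]
 [ 0.1699 -0.5941]
 [-0.1845 -0.6164]]
[ 0.5311 -0.2446  0.1247] 7.14715466601734 [[ 0.5013 -0.2484  0.1813]]
[[ 0.2646 -0.3865]
 [-0.358  -0.0472]
 [ 0.1356  0.2298]
 [-0.0389  0.2333]]
```

```bash
sed -i 's/H=np.array(.*); TH/H=np.array([.5310,-.2447,.1245]); TH/' poses.py; cat >> poses.py <<'E'
from station import robot
def goto(p,M,v=.15,tries=3,tol=.0004,atol=.1):
    """line_to with steady-state error corrected"""
    p=np.asarray(p,float); cp=p.copy(); cM=M.copy()
    for i in range(tries):
        robot.line_to(cp.tolist(),rpy(cM).tolist(),velocity=v if i==0 else .03)
        robot.pause(.1)
        a=np.array(robot.current_tool_pos()); A=R.from_euler('xyz',robot.current_eef_rot(),degrees=True).as_matrix()
        e=p-a; dR=M@A.T; ang=np.degrees(np.linalg.norm(R.from_matrix(dR).as_rotvec()))
        if np.linalg.norm(e)<tol and ang<atol: break
        cp=cp+e; cM=dR@cM
    return e,ang
E
python3 - <<'E'
from poses import *
M=rot(H[2],0); B=ap(Tz(*H),[.03,0,.066])[0]
f0=robot.current_contact_force()
print(goto(B+Uw(H[2])*(.127+.06),M,.12))
print(goto(B+Uw(H[2])*.127,M,.08),robot.current_contact_force(),robot.current_time_s())
from station import vision
im=vision.grab_frame("wrist")[:,:,::-1]; cv2.imwrite("pics/w3.png",im)
im=vision.grab_frame("scene")[:,:,::-1]; cv2.imwrite("pics/s3.png",cv2.resize(im[80:260,200:400],None,fx=3,fy=3))
E
```

```text
(array([ 0.    , -0.0002,  0.0004]), np.float64(0.04056516261970512))
(array([0.    , 0.    , 0.0002]), np.float64(0.018432258932359367)) [-0.5902  0.0561 -1.1591] 8.1833
```

View pics/w3.png

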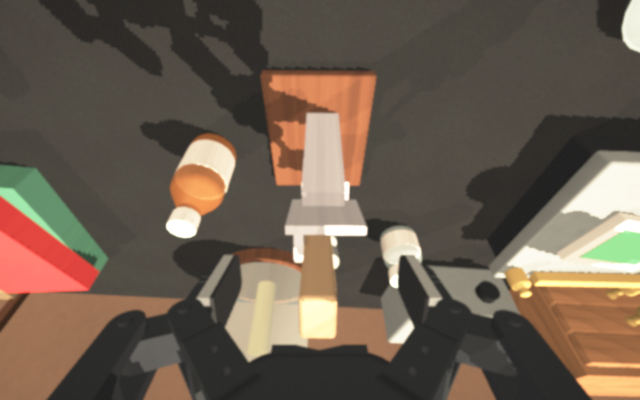

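View pics/s3.png

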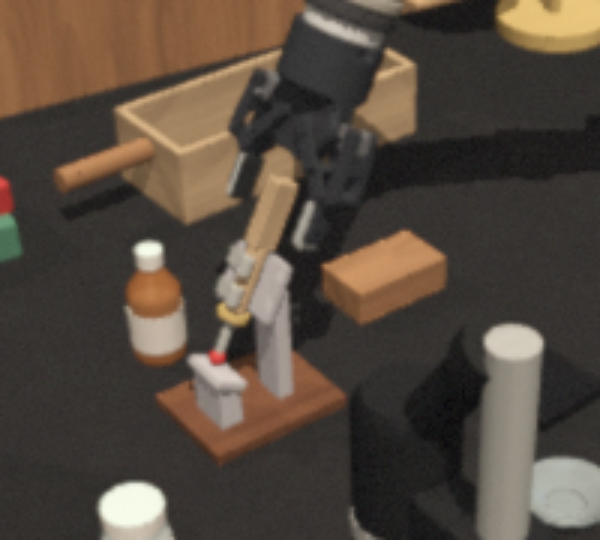

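The stick's grip is centred between the fingers: it sits at column 318, with the fingers at 222 and 415. I'll grasp it now.

```bash
python3 - <<'E'
from poses import *
from station import fingers
print(robot.current_contact_force())
print(fingers.gripper_to(0.0,30)); print(robot.current_contact_force(),robot.current_torque(),robot.current_finger_gap(),robot.current_tool_pos())
fingers.gripper_to(0.0,120); robot.pause(.1)
print(robot.current_contact_force(),robot.current_torque(),robot.current_finger_gap(),robot.current_tool_pos(),robot.current_eef_rot(),robot.current_time_s())
E
```

```text
[ 0.219   0.6605 -0.6009]
False
[ 0.4245 -1.2887  0.5227] [-0.237   0.5407 -0.0943] 0.18310536359530014 [ 0.5026 -0.2486  0.1786]
[-0.3466 -0.1159 -0.3423] [-0.1633  0.5358 -0.0907] 0.1738763495645181 [ 0.5025 -0.2486  0.1786] [-179.9782   27.4931 -172.8803] 9.2333
```

```bash
python3 - <<'E'
from poses import *
pos=np.array(robot.current_tool_pos()); o=np.array(robot.current_eef_rot())
np.savez("home.npz",pos=pos,o=o)
M=rot(H[2],0); Yd=Tz(*H)[:3,1]
f0=np.array(robot.current_contact_force())
for d in (.01,.02,.03,.055):
    robot.line_to((pos+Yd*d).tolist(),velocity=.05)
    print(d,(np.array(robot.current_contact_force())-f0),ap(np.linalg.inv(Tz(*H)),robot.current_tool_pos())-ap(np.linalg.inv(Tz(*H)),pos),robot.current_finger_gap())
robot.pause(.1);print(robot.current_contact_force(),robot.current_time_s(),robot.current_eef_rot())
from station import vision
im=vision.grab_frame("wrist")[:,:,::-1]; cv2.imwrite("pics/w4.png",im)
im=vision.grab_frame("scene")[:,:,::-1]; cv2.imwrite("pics/s4.png",cv2.resize(im[80:260,200:400],None,fx=3,fy=3))
E
```

```text
0.01 [-0.374  -0.7393  0.8753] [[-0.      0.0101  0.0001]] 0.17090036218691904
0.02 [-0.6996  1.3734  3.1407] [[ 0.0002  0.022  -0.    ]] 0.17051982483666328
0.03 [ 0.6925  0.6678 -0.192 ] [[ 0.0001  0.0318 -0.0006]] 0.16542204568361774
0.055 [ 0.4751 -0.5243 -1.3816] [[0.0001 0.055  0.0002]] 0.17144619276041426
[ 0.2081 -0.5331 -0.3606] 11.025 [-179.9764   27.4996 -172.8896]
```

View pics/w4.png

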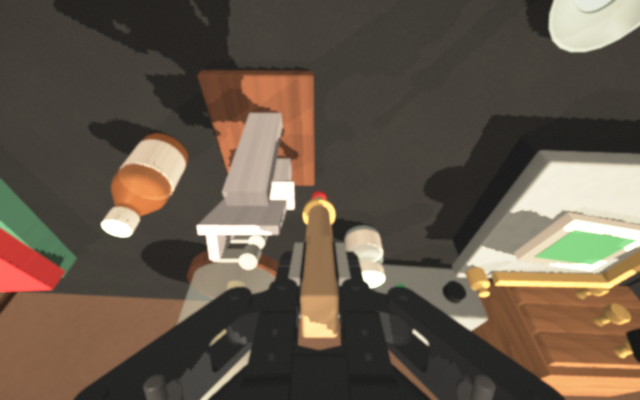

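View pics/s4.png

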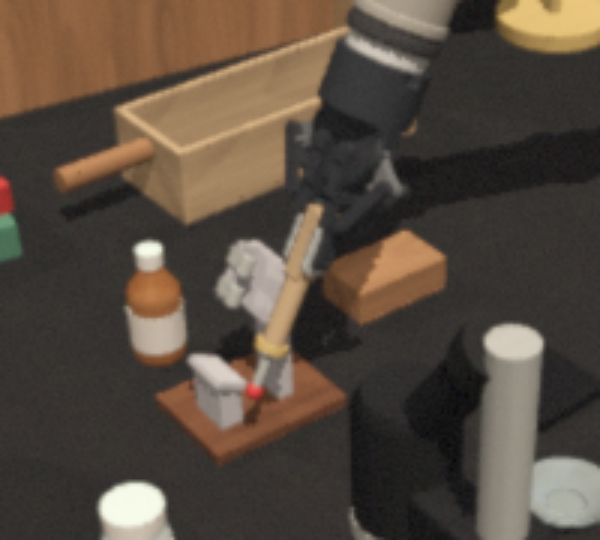

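```bash
cat >> poses.py <<'E'
L=.127
def ballgo(loc,S,v=.15,tries=3,**k):
    p=ap(Tz(*S),loc)[0]+Uw(S[2])*L
    return goto(p,rot(S[2],0),v,tries,**k)
E
python3 - <<'E'
from poses import *
from station import vision
cal=vision.calibration("wrist"); 
E=wristE(cal,robot.current_tool_pos(),robot.current_eef_rot()); A=np.linalg.inv(np.linalg.inv(E))
G=np.linalg.inv(cal["T_tool_cam"]); print("ball pred px",proj(cal["mtx"],G,[[0,0,.127]]))
p=np.array(robot.current_tool_pos()); 
robot.line_to((p+[0,0,.08]).tolist(),velocity=.2)
print(ballgo([-.07,-.02,.12],S,.25,2))
pos,o=robot.current_tool_pos(),robot.current_eef_rot()
im=vision.grab_frame("wrist")[:,:,::-1]; cv2.imwrite("pics/w5.png",im); np.savez("w5.npz",pos=pos,o=o)
im=vision.grab_frame("top")[:,:,::-1]; cv2.imwrite("pics/t5.png",im)
print(robot.current_time_s(),robot.current_joint_positions(),robot.current_contact_force())
E
```

```text
ball pred px [[318.5291 197.2623]]
(array([-0.    , -0.0011, -0.0004]), np.float64(0.11756761784394253))
13.6 [-10.542   -7.7517  -9.2646 122.749    9.3406  38.6117  68.655 ] [-0.0073  0.4147 -1.3618]
```

View pics/w5.png

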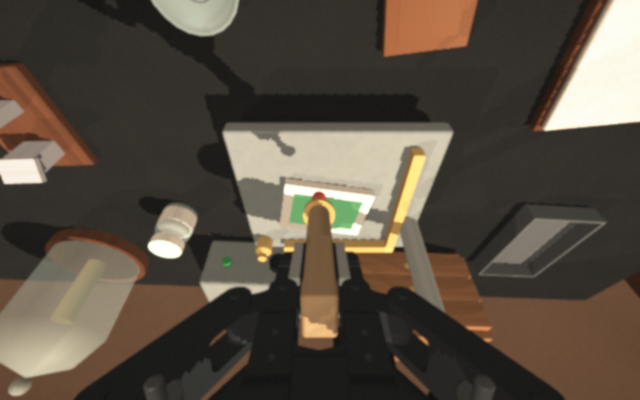

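```bash
python3 - <<'E'
from poses import *
from station import vision
cal=vision.calibration("wrist"); d=np.load("w5.npz"); E=wristE(cal,d["pos"],d["o"])
print(proj(cal["mtx"],E,ap(Tz(*S),[(.045,.025,.15),(.045,.025,.21),(.045,.106,.2),(.085,.08,.06)])))
im=cv2.imread("pics/w5.png"); cv2.imwrite("pics/w5c.png",cv2.resize(im[110:280,210:470],None,fx=3,fy=3,interpolation=cv2.INTER_CUBIC))
im=cv2.imread("pics/t5.png"); cv2.imwrite("pics/t5c.png",cv2.resize(im[90:250,150:330],None,fx=3,fy=3,interpolation=cv2.INTER_CUBIC))
E
```

```text
[[355.172  281.8496]
 [360.3906 335.2478]
 [435.0536 325.3043]
 [383.3226 239.3285]]
```

View pics/w5c.png

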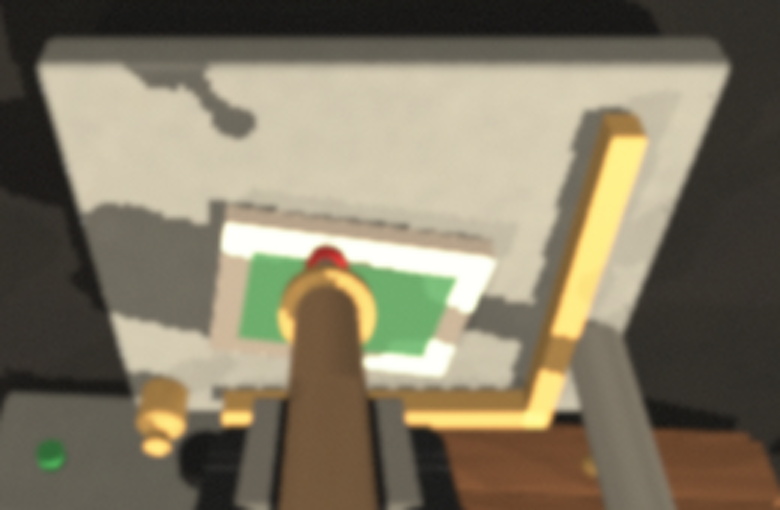

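View pics/t5c.png

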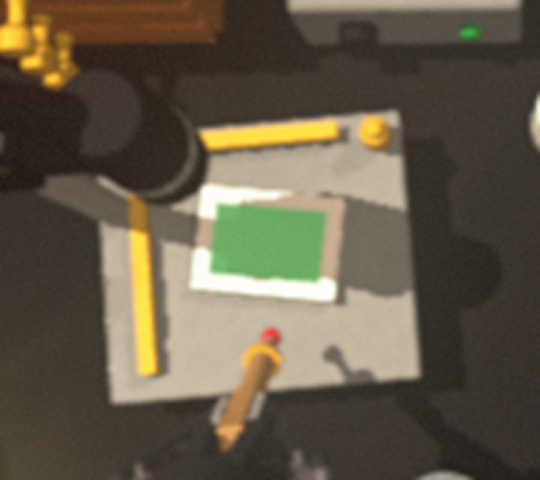

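```bash
python3 - <<'E'
from poses import *
from station import vision
from scipy.optimize import least_squares
cal=vision.calibration("wrist"); d=np.load("w5.npz"); E=wristE(cal,d["pos"],d["o"]); K=cal["mtx"]
px=lambda p:(np.array(p)+.5)/3-.5+np.array([210,110])
def fit(o,p,q0):
    o=np.array(o,float);p=px(p)
    r=least_squares(lambda q:(proj(K,E,ap(Tz(*q),o))-p).ravel(),q0,loss='soft_l1'); print(r.x,np.degrees(r.x[2])); print(proj(K,E,ap(Tz(*r.x),o))-p); return r.x
s=fit([(-.105,-.12,.06),(-.105,.12,.06),(-.085,.08,.074),(-.085,.092,.074),(.085,.08,.074),(.085,-.072,.074)],[(40,65),(728,67),(607,133),(648,137),(525,410),(225,410)],S)
p=fit([(-.04,-.055,.072),(-.04,.055,.072),(.04,.055,.072)],[(225,222),(497,258),(445,377)],[.5933,.1262,-.0953])
iS=np.linalg.inv(Tz(*s)); print("plate in stage", ap(iS,[p[0],p[1],0]), p[2]-s[2], "ball", ap(iS, np.array(d["pos"])-Uw(S[2])*L))
E
```

```text
[0.5856 0.1379 0.0808] 4.628520302529587
[[-2.9336  0.1323]
 [ 1.8314 -0.7925]
 [ 1.528   1.3539]
 [-0.6316  0.0081]
 [ 0.5527  0.8285]
 [-1.4074  0.9314]]
[ 0.5934  0.1273 -0.0954] -5.468054720740247
[[ 0.1179  0.4813]
 [ 0.2746 -0.0076]
 [-0.5086 -0.8753]]
plate in stage [[ 0.0069 -0.0112  0.    ]] -0.1762184773306817 ball [[-0.0704 -0.0192  0.1204]]
```

```bash
sed -i 's/^S=np.array([^;]*;/S=np.array([.5854,.1378,.080]);/' poses.py; cat >> poses.py <<'E'
def bloc():
    A=R.from_euler('xyz',robot.current_eef_rot(),degrees=True).as_matrix()
    b=np.array(robot.current_tool_pos())+A[:,2]*L
    return ap(np.linalg.inv(Tz(*S)),b)[0]
def push(loc,v,f):
    p=ap(Tz(*S),loc)[0]+Uw(S[2])*L
    r=robot.line_to(p.tolist(),rpy(rot(S[2],0)).tolist(),velocity=v,f_stop=f)
    F=R.from_euler('z',-S[2]).apply(robot.current_contact_force())
    print("push stop",r,"ball",bloc(),"F",F,"t",round(robot.current_time_s(),2)); return r
E
head -3 poses.py
python3 - <<'E'
from poses import *
print(ballgo([-.07,-.030,.0695],S,.12,3)); print(bloc())
push([-.03,-.030,.0695],.05,6)
push([.004,-.030,.0695],.04,6)
from station import vision
im=vision.grab_frame("wrist")[:,:,::-1]; cv2.imwrite("pics/w6.png",im); cv2.imwrite("pics/w6c.png",cv2.resize(im[110:280,210:470],None,fx=3,fy=3,interpolation=cv2.INTER_CUBIC))
E
```

```text
from h import *
S=np.array([.5854,.1378,.080]); H=np.array([.5310,-.2447,.1245]); TH=.48
def rot(yaw,flip):
(array([0.0001, 0.0001, 0.0002]), np.float64(0.02022049842842869))
[-0.0701 -0.0301  0.0693]
push stop False ball [-0.0299 -0.0298  0.0696] F [ 0.4127  0.2153 -1.0229] t 15.93
push stop True ball [-0.0046 -0.0305  0.0671] F [-0.0089 -0.6042 -1.6267] t 16.61
```

View pics/w6c.png

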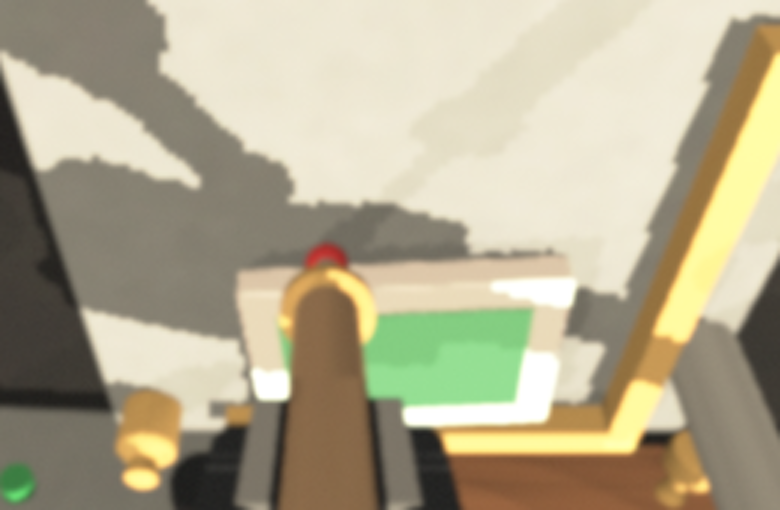

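```bash
python3 - <<'E'
from poses import *
from station import vision
print(ballgo([-.025,-.032,.0695],S,.1,1)); 
print(ballgo([-.025,-.09,.0695],S,.15,1)); 
print(ballgo([.035,-.09,.0695],S,.15,3)); print(bloc(),robot.current_contact_force())
im=vision.grab_frame("wrist")[:,:,::-1]; cv2.imwrite("pics/w7.png",im); cv2.imwrite("pics/w7c.png",cv2.resize(im[110:280,210:470],None,fx=3,fy=3,interpolation=cv2.INTER_CUBIC))
E
```

```text
(array([-0.0006, -0.0002, -0.0004]), np.float64(0.07249472035115846))
(array([-0.0001, -0.0015, -0.    ]), np.float64(0.13022889860789708))
(array([-0.0002, -0.0001,  0.0002]), np.float64(0.01249308193072822))
[ 0.0352 -0.0899  0.0693] [-0.2347  0.5894 -1.3897]
```

View pics/w7c.png

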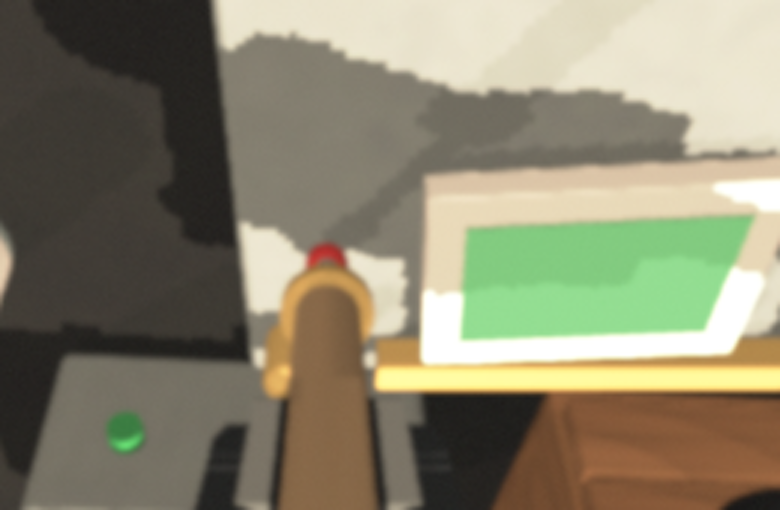

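```bash
python3 - <<'E'
from poses import *
from station import vision
push([.035,-.06,.0695],.06,6)
push([.035,-.030,.0695],.04,7)
im=vision.grab_frame("wrist")[:,:,::-1]; cv2.imwrite("pics/w8.png",im); cv2.imwrite("pics/w8c.png",cv2.resize(im[110:280,210:470],None,fx=3,fy=3,interpolation=cv2.INTER_CUBIC))
E
```

```text
push stop False ball [ 0.035  -0.0601  0.0695] F [ 0.0731 -0.3087 -1.2558] t 19.79
push stop True ball [ 0.0339 -0.0364  0.0686] F [ 0.5268 -1.1955 -1.007 ] t 20.44
```

View pics/w8c.png

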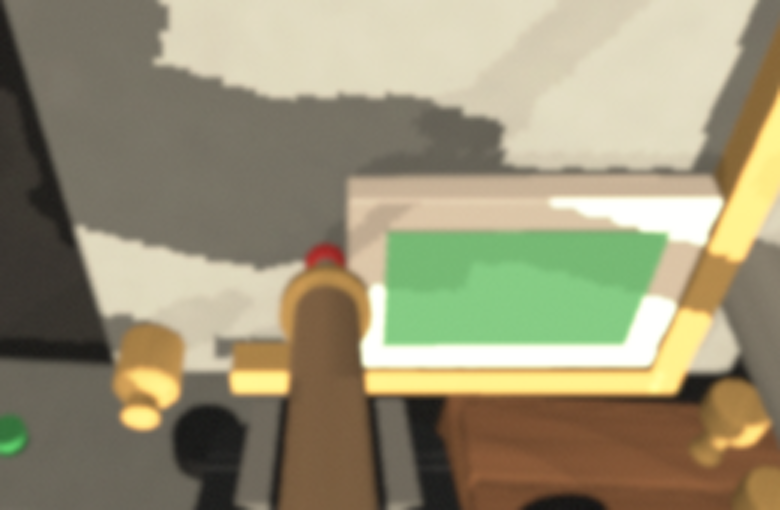

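```bash
python3 - <<'E'
from poses import *
from station import vision
ballgo([.034,-.055,.0695],S,.1,1); ballgo([-.03,-.055,.0695],S,.15,1); print(ballgo([-.03,.022,.0695],S,.15,3))
push([-.01,.022,.0695],.06,6)
push([.008,.022,.0695],.03,8)
robot.pause(.2); print(bloc(),robot.current_contact_force())
im=vision.grab_frame("wrist")[:,:,::-1]; cv2.imwrite("pics/w9.png",im); cv2.imwrite("pics/w9c.png",cv2.resize(im[110:280,210:470],None,fx=3,fy=3,interpolation=cv2.INTER_CUBIC))
# back and second y push
ballgo([-.03,.022,.0695],S,.1,1); ballgo([-.03,-.055,.0695],S,.15,1); print(ballgo([.045,-.055,.0695],S,.15,2))
push([.045,-.028,.0695],.04,8)
robot.pause(.2); print(bloc(),robot.current_contact_force())
ballgo([.045,-.055,.0695],S,.1,1)
im=vision.grab_frame("wrist")[:,:,::-1]; cv2.imwrite("pics/w10.png",im); cv2.imwrite("pics/w10c.png",cv2.resize(im[100:280,310:570],None,fx=3,fy=3,interpolation=cv2.INTER_CUBIC))
np.savez("w10.npz",pos=robot.current_tool_pos(),o=robot.current_eef_rot()); print(robot.current_time_s())
E
```

```text
(array([ 0.0001, -0.0003,  0.0001]), np.float64(0.03206637085478397))
push stop False ball [-0.0098  0.0219  0.0693] F [-0.2033 -0.4086 -0.9737] t 23.55
push stop True ball [-0.0024  0.0215  0.067 ] F [ 0.1478 -0.3396  0.0551] t 23.98
[-0.0025  0.0214  0.067 ] [-0.5326 -0.4486  0.0719]
(array([-0.0011,  0.0002, -0.0007]), np.float64(0.1060385443383206))
push stop True ball [ 0.0447 -0.036   0.069 ] F [ 0.4141 -1.3574 -0.454 ] t 27.21
[ 0.0434 -0.036   0.0676] [ 0.6054 -0.9744 -0.8676]
27.9083
```

View pics/w9c.png

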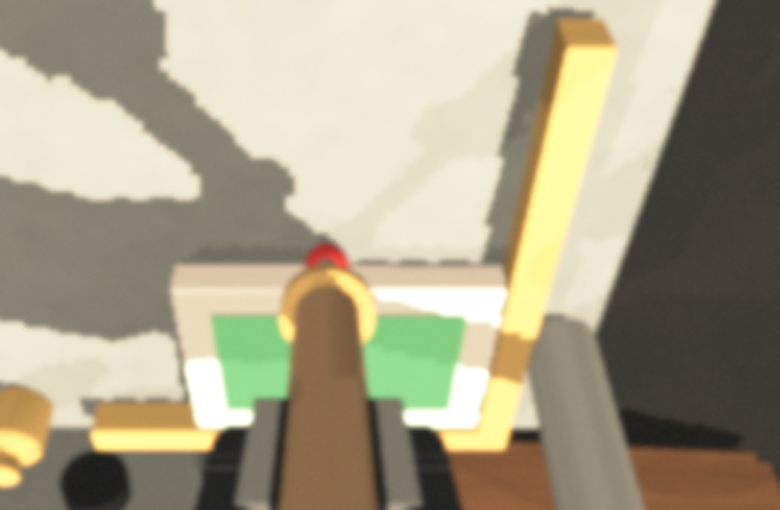

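View pics/w10c.png

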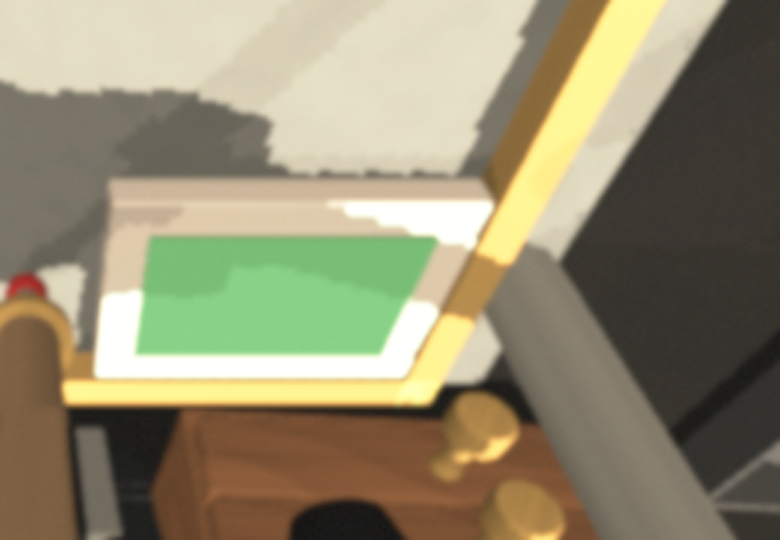

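```bash
python3 - <<'E'
from poses import *
from station import vision
ballgo([-.03,-.055,.0695],S,.15,1); print(ballgo([-.03,.022,.0695],S,.15,2))
push([.008,.022,.0695],.04,7)
ballgo([-.03,.022,.0695],S,.1,1); ballgo([-.06,.0,.13],S,.15,2)
pos,o=robot.current_tool_pos(),robot.current_eef_rot()
im=vision.grab_frame("wrist")[:,:,::-1]; cv2.imwrite("pics/w11.png",im); cv2.imwrite("pics/w11c.png",cv2.resize(im[130:290,230:430],None,fx=4,fy=4,interpolation=cv2.INTER_CUBIC)[:600])
im=vision.grab_frame("top")[:,:,::-1]; cv2.imwrite("pics/t11c.png",cv2.resize(im[110:230,170:310],None,fx=5,fy=5,interpolation=cv2.INTER_CUBIC))
np.savez("w11.npz",pos=pos,o=o); print(robot.current_time_s())
E
```

```text
(array([ 0.0002, -0.0012, -0.0004]), np.float64(0.12814193260493778))
push stop True ball [-0.0026  0.0216  0.0671] F [ 0.2224 -0.1637 -0.1964] t 30.5
32.2
```

View pics/w11c.png

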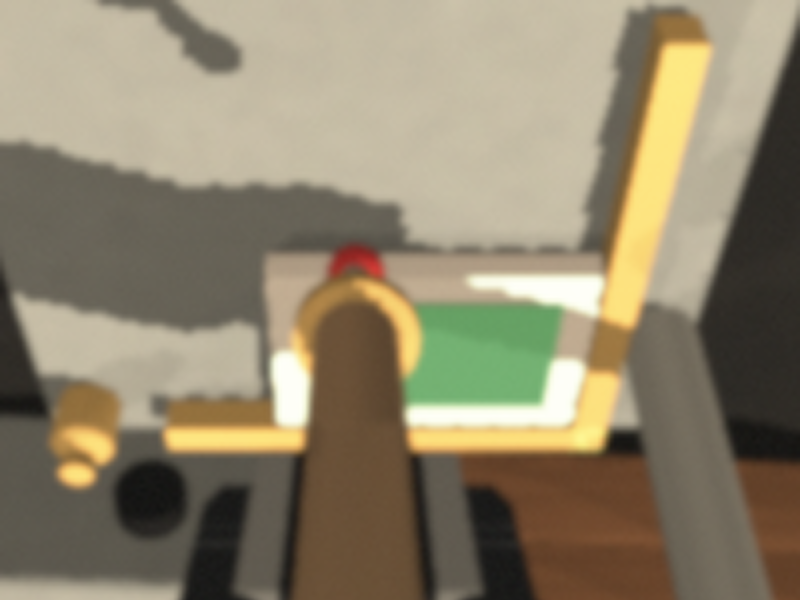

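View pics/t11c.png

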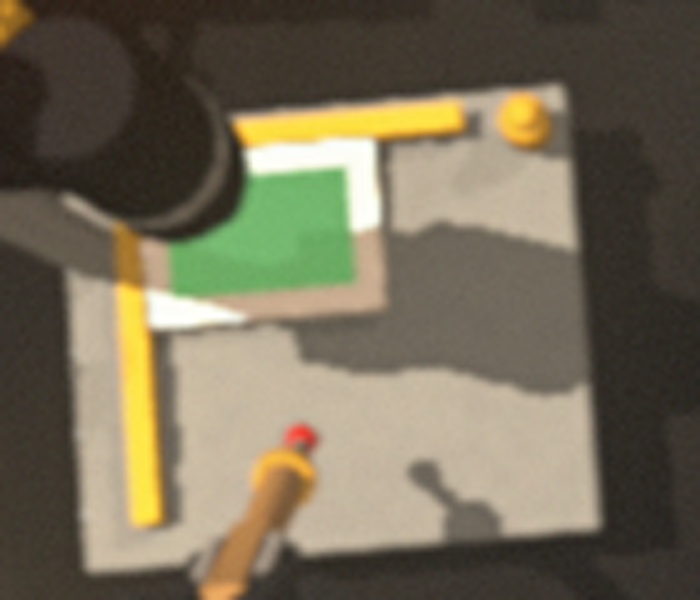

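View pics/w11.png

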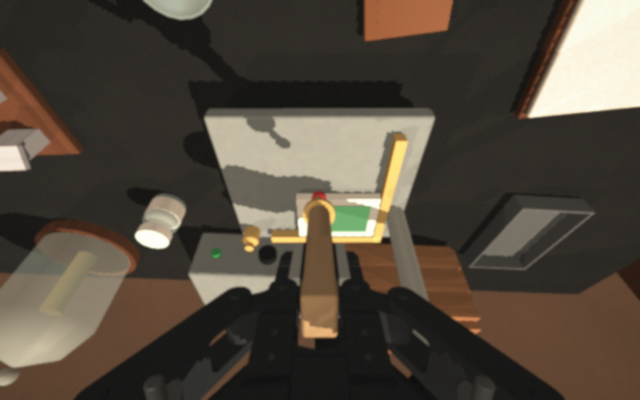

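```bash
python3 - <<'E'
from poses import *
from station import vision
def red(n):
    a=cv2.imread(f"pics/{n}.png").astype(int); b,g,r=a[150:230,290:350].transpose(2,0,1)
    m=(r>110)&(g<60)&(b<60)
    if m.sum()==0: m=(r>2*g)&(r>90)&(r>2*b)
    ys,xs=np.nonzero(m); return m.sum(),xs.mean()+290,ys.mean()+150,ys.min()+150
for n in ("w4","w5","w6","w8","w11"): print(n,red(n))
d=np.load("home.npz"); M=rot(H[2],0); Yd=Tz(*H)[:3,1]
M=R.from_euler('xyz',d["o"],degrees=True).as_matrix()
U=Uw(H[2])
P=d["pos"]+Yd*.055
cur=np.array(robot.current_tool_pos()); robot.line_to([cur[0],cur[1],.26],velocity=.2)
print(goto(P+[0,0,.08],M,.25,1)); print(goto(P+U*.0007,M,.12,3))
im=vision.grab_frame("wrist")[:,:,::-1]; cv2.imwrite("pics/w12.png",im)
im=vision.grab_frame("scene")[:,:,::-1]; cv2.imwrite("pics/s12.png",cv2.resize(im[80:260,200:400],None,fx=3,fy=3))
print(red("w12"),robot.current_time_s(),robot.current_contact_force())
E
```

```text
w4 (np.int64(39), np.float64(317.4102564102564), np.float64(192.82051282051282), np.int64(191))
w5 (np.int64(19), np.float64(318.0), np.float64(194.4736842105263), np.int64(193))
w6 (np.int64(32), np.float64(319.28125), np.float64(194.125), np.int64(192))
w8 (np.int64(39), np.float64(318.53846153846155), np.float64(194.05128205128204), np.int64(192))
w11 (np.int64(43), np.float64(318.1860465116279), np.float64(194.0), np.int64(192))
(array([-0.    , -0.0015,  0.0002]), np.float64(0.1389042913021426))
(array([ 0.0001, -0.    ,  0.0002]), np.float64(0.026328688928411878))
(np.int64(39), np.float64(317.3076923076923), np.float64(192.8974358974359), np.int64(191)) 35.7 [-0.1457 -0.4922 -0.1472]
```

View pics/w12.png

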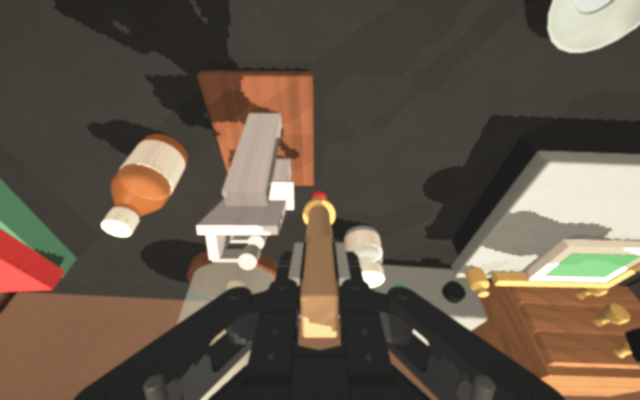

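View pics/s12.png

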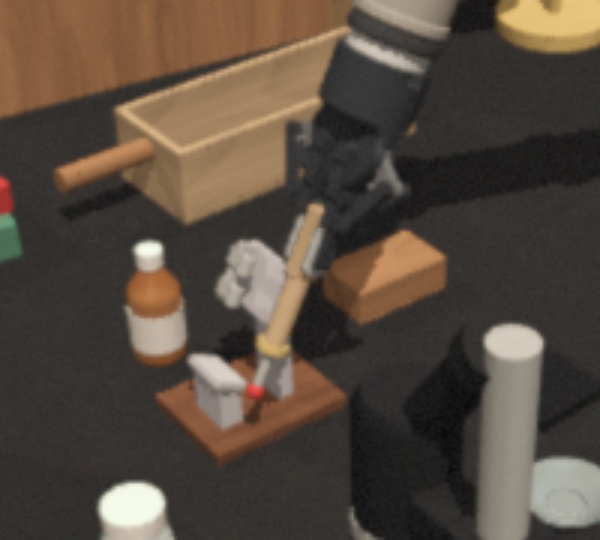

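The wrist view matches the one at the roll-out: the ball is at (317.3,192.9) against (317.4,192.8) then, so the stick hasn't slipped in the grip. I'll roll it back in.

```bash
python3 - <<'E'
from poses import *
from station import vision
d=np.load("home.npz"); M=R.from_euler('xyz',d["o"],degrees=True).as_matrix(); Yd=Tz(*H)[:3,1]; U=Uw(H[2]); P=d["pos"]
iH=np.linalg.inv(Tz(*H))
N=np.cross(Yd,U)
off=lambda: ap(iH,robot.current_tool_pos())[0]-ap(iH,P)[0]
f0=np.array(robot.current_contact_force())
for y in (.03,.02,.01,.0):
    r=robot.line_to((P+Yd*y+U*.0007).tolist(),rpy(M).tolist(),velocity=.05,f_stop=30)
    print(y,r,off(),np.array(robot.current_contact_force())-f0)
print(goto(P,M,.03,3),off(),np.array(robot.current_contact_force())-f0,robot.current_time_s())
im=vision.grab_frame("wrist")[:,:,::-1]; cv2.imwrite("pics/w13.png",im)
im=vision.grab_frame("scene")[:,:,::-1]; cv2.imwrite("pics/s13.png",cv2.resize(im[80:260,200:400],None,fx=3,fy=3))
E
```

```text
0.03 False [-0.0002  0.0297  0.0007] [ 0.8213  0.3719 -1.4115]
0.02 False [-0.0003  0.0192  0.0008] [0.8352 0.1929 0.5066]
0.01 False [-0.0001  0.0118  0.0002] [ 0.006   4.4061 -0.3968]
0.0 False [-0.0004 -0.0007  0.0006] [ 1.0947  2.486  -2.0001]
(array([ 0.    ,  0.0003, -0.0001]), np.float64(0.02648573133560343)) [-0.0001 -0.0003  0.0001] [-0.7399 -0.0389  0.1921] 38.1
```

View pics/w13.png

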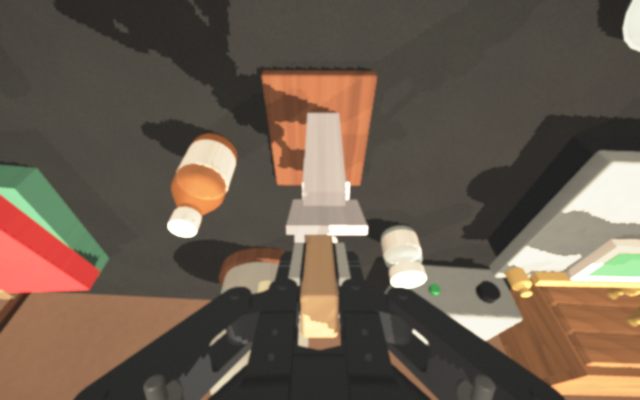

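View pics/s13.png

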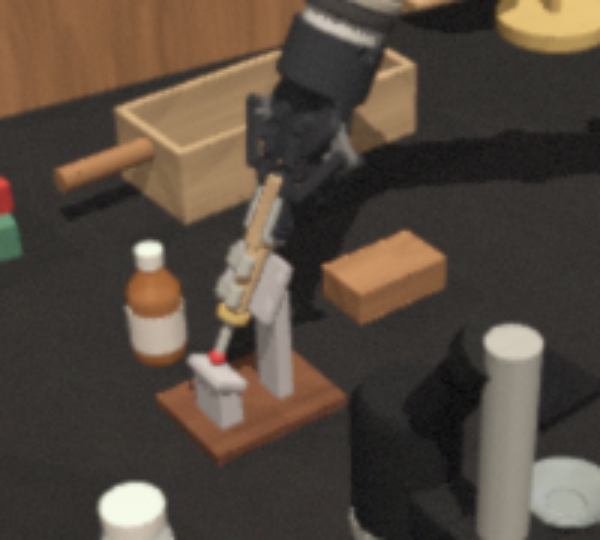

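The ball is back at (217,357) in the scene crop, the same pixel as before the roll-out. I'll release and back off along the stick.

```bash
python3 - <<'E'
from poses import *
from station import vision,fingers
d=np.load("home.npz"); M=R.from_euler('xyz',d["o"],degrees=True).as_matrix(); U=Uw(H[2]); P=d["pos"]
fingers.gripper_to(1.0,20); robot.pause(.1); print(robot.current_finger_gap(),robot.current_contact_force())
print(goto(P+U*.06,M,.1,2)); print(goto(P+U*(.0996),M,.15,3))
robot.pause(.2)
print(robot.current_tool_pos(),robot.current_eef_rot(),robot.current_contact_force(),robot.current_time_s())
im=vision.grab_frame("wrist")[:,:,::-1]; cv2.imwrite("pics/w14.png",im)
np.savez("w1.npz",pos=robot.current_tool_pos(),o=robot.current_eef_rot())
cv2.imwrite("pics/w14c.png",cv2.resize(im[150:250,280:380],None,fx=6,fy=6,interpolation=cv2.INTER_CUBIC))
im=vision.grab_frame("scene")[:,:,::-1]; cv2.imwrite("pics/s14.png",cv2.resize(im[80:380,200:480],None,fx=2,fy=2,interpolation=cv2.INTER_CUBIC))
im=vision.grab_frame("top")[:,:,::-1]; cv2.imwrite("pics/t14.png",im)
E
```

```text
0.9985952822941941 [-0.6281  0.0874 -0.0867]
(array([-0.0001,  0.0006, -0.0008]), np.float64(0.09016185034856995))
(array([-0.    ,  0.0001, -0.0004]), np.float64(0.04502119406469509))
[ 0.4569 -0.2544  0.2674] [-179.9574   27.5369 -172.8797] [-0.217  -0.9466 -0.2121] 41.5917
```

View pics/w14c.png

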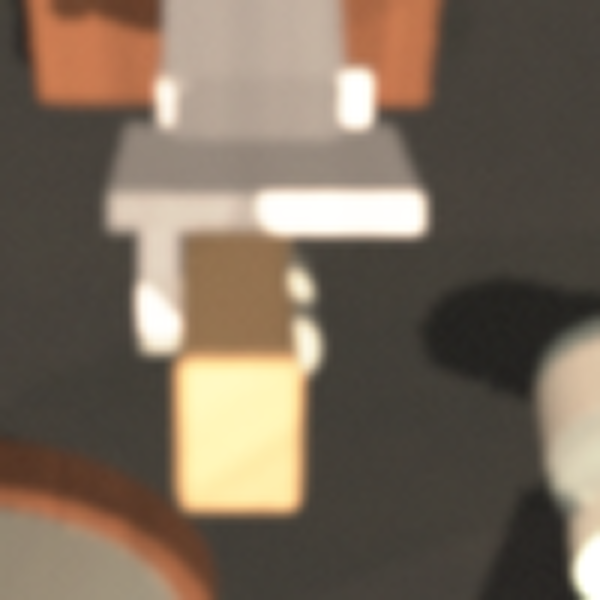

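View pics/s14.png

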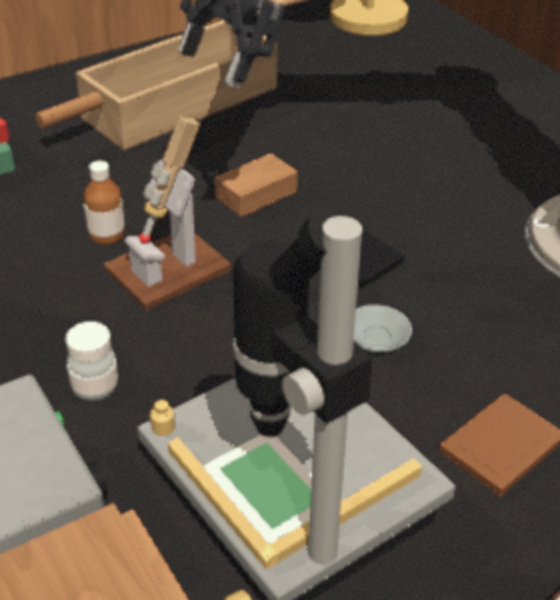

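View pics/t14.png

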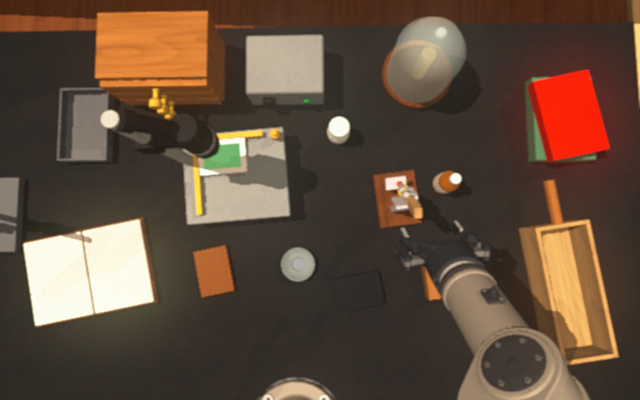

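The stick sits relative to wall and clips as it did at the start, the plate is flush in the corner, the bystanders are in place, and the gripper is clear. I'll hand the job in.

```bash
python3 - <<'E'
from station import workorder,robot
print(workorder.close_job(),robot.current_time_s())
E
```

```text
the job is handed in; nothing more can be done
the job is handed in; nothing more can be done
```

I rolled the stick out of its clips and pushed the plate into the corner with five pushes of the ball: +x, +y, +x, +y, +x. Then I rolled the stick back home, let go and handed the job in. The clock read 41.6 s just before hand-in. No verdict is reported.

What the last checks showed:
- **Plate:** the last pushes stopped with the ball 0.6 mm (x) and 1.0 mm (y) from the positions expected for a flush plate. My estimate of the stage's position is only good to about that much. The wrist, top and scene pictures show the plate flush against both fences; I did not run a final numeric fit of its corner.
- **Stick:** it had not slipped in the gripper; its ball was at the same pixel, to about 0.1 px, before and after the pushing. The tool was within about 0.3 mm of its original grasp pose when I let go. Afterwards the stick sat against wall and clips as at the start, to about 1 mm by eye.
- **Everything else:** weight, dish, jar and vial show no movement in the final pictures. In the last top view the arm partly hides the block, but the scene view shows it in place. I saw no sign of the microscope being bumped, and the gripper was well clear of the stick at hand-in.

No check failed. The only disagreement was that the top and wrist camera positions differed by about 1 mm.

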